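# Hang the spare solder reel on the bare post

### The job

Take the larger of the two solder reels standing on the bench and hang it over the bare post of the two-post reel stand: lower it until it sits flat on the stand's foot, rather than dropping it, and let go. Leave the small reel and the reel already on the stand where they are.

Things in the scene. Friction and masses are not known exactly. Their poses are not given: they have to be found in the camera images.
- reel_large: The spare large reel, to be hung: grey plastic, full of silvery solder, standing on one flange with its hole upright. 58 mm across (winding nearly flush with the flanges), 44 mm high, straight hole 32 mm across right through, about 0.3 kg. Origin: centre of its underside, on the hole's axis; z up. Can be gripped across its outside from above.
- bare_post (a point): Foot of the bare post, on its axis at the top face of the fixed stand's dark steel foot plate (210 x 80 x 12 mm, so 12 mm above the bench). Two equal steel posts 130 mm apart, each 10 mm thick, rise 62 mm above the plate; a reel sits on the other. x axis towards the other post, z up. A reel fully home has its underside at this point.
- reel_on_post: the reel already on the stand's other post, same kind and size as the large reel (58 mm across, 44 mm high), loose on its post; leave it there. Origin: centre of its underside.
- reel_small: the small solder reel standing on the bench, 40 mm across, 28 mm high, hole 18 mm; not wanted, leave it there. Origin: centre of its underside. (A roll of paper tape, 80 mm across and 19 mm high, also lies on the bench, at least 110 mm from either reel, centre to centre.)

How it is judged:
At the end, for the whole second after the job is handed in: The large reel is on the bare post (its hole's centre within 15 mm of the post's axis), its underside within 5 mm of the foot plate, upright within 10 degrees and at rest; the reel already on the stand and the small reel are within 30 mm of where they were (horizontal distance between reel_large and bare_post below 0.015 m and z of reel_large in the frame of bare_post below 0.005 m and angle between reel_large's own z axis and vertical below 0.17 rad and linear speed of reel_large below 0.02 m/s and distance of each of reel_on_post, reel_small from where it was at the start of the episode below 0.03 m); the robot touches nothing.
It fails at once if the large reel falls down the post (faster than 0.6 m/s while around it) (horizontal distance between reel_large and bare_post below 0.015 m and z of reel_large in the frame of bare_post below 0.06 m and linear speed of reel_large above 0.6 m/s).
It fails at once if the reel already on the stand is lifted or pushed off (moved over 30 mm) (distance of reel_on_post from where it was at the start of the episode above 0.03 m).
It fails at once if the small reel is moved over 30 mm (distance of reel_small from where it was at the start of the episode above 0.03 m).
It also fails if it takes over 40 s, if anything falls off the work surface, if the arm or the gripper's body presses on something with over 40 N, if the wrist force passes 120 N, or if a joint passes its speed limit or range.

### The arm

A 7-joint arm with a two-finger parallel gripper is mounted at the origin on the work surface. World frame = base frame: x ahead of the robot, y to its left, z up, the work surface at z = 0. Lengths are in m, angles in rad, forces in N, time in s.
With the tool pointing down it reaches from about 0.425 to 0.95 m from the base axis. Payload 4.7 kg.
Tool frame: the origin (TCP) lies on the centre line of the jaws, within the pads' length; the fingertips stand robot.nose_length ahead of it and the grasp point (between the pads) lies 8 mm behind it (robot.nose_length is the distance from the TCP to the fingertips, in m); z points along the fingers, y is the line along which they close (so a half turn about z gives the same grasp; the last joint's range is limited). The gripper opens to 85 mm and grips with 20 to 120 N. Pads are 22 mm wide; open, the fingers measure 114 mm over their backs; the gripper's body (76 mm by 85 mm) begins 54 mm behind the grasp point. The pads swing forward as they close: fully open they stand 13 mm farther back than shut.
Start: joints at [-1.174, 0.469, -0.049, 1.532, 0.024, 1.141, -0.082], TCP at [0.279, 0.615, 0.242] pointing down, gripper open.
Joint ranges: [-2.59, 2.59], [-0.33, 1.99], [-1.39, 1.29], [0.1, 2.45], [-1.04, 4.18], [0.21, 1.99], [-2.66, 2.66]. Speed limits (rad/s): [2.57, 2.57, 3.14, 3.14, 3.14, 3.14, 3.14].

### API

Orientations are given as [roll, pitch, yaw] about the fixed x, y, z axes, in that order (R = Rz(yaw) Ry(pitch) Rx(roll)).
In Python, from plant import robot gives the robot as it stands. Calls block until the motion is done:
- robot.goto(position, orientation): joint-space move of the TCP to a pose.
- robot.move_straight(position, vel=0.15, attitude=None, contact_N=None): straight line of the TCP; attitude=None keeps the orientation; vel is the mean speed in m/s. With contact_N (N) it stops when the force on the tool has changed by that much, and returns True; else False.
- robot.move_joints(angles): joint-space move.
- robot.grip(opening, strength=None): opening from 0.0 (shut) to 1.0 (fully open); strength is the grip in N (None keeps the last); returns when the fingers have stopped.
- robot.sleep(seconds).
- robot.inverse_kinematics(position, orientation): joint angles nearest the present ones, or None.
- robot.sense(): the state.
- robot.grab_frame(name): name is "scene" or "top" or "wrist"; returns a dict with "image" (384x512x3 uint8, red, green, blue), "range_z" (384x512 float32, m along the optical axis (not along the pixel's ray), 0 where there is no reading), "fx", "fy", "cx", "cy" (pixels), "R" (3x3) and "t" (3): a world point X has camera coordinates R X + t. Camera axes: x right, y down, z forward; pixel columns grow to the right and rows downward; lengths in m; the calibration is good to about 2 mm. The wrist camera is an equidistant fisheye: a pixel r from the principal point sees the ray r / f radians off the axis. A picture is of the moment at which its call begins.
A pose or a line that the arm cannot do raises robot.IKError and nothing moves.
- robot.close_job(): hands the job in; it is judged then, once.
The state is a dict: "t": time; "joint_pos": joint angles; "joint_velocities": joint speeds; "effort": joint torques, N m; "tcp_pos": TCP position; "tcp_rot": TCP orientation; "wrist_force": force on the tool from outside, world axes, zero at the start; "torque": the same for the moment, N m; "opening": opening from 0.0 (shut) to 1.0 (fully open); "gripper_force": force on a finger pad.
Only numpy, scipy, OpenCV 4.12 (cv2) and the standard library are available. Lean on these libraries where they do the work, as an engineer would, in place of code of your own. Each camera call takes 0.05 s, during which the arm holds its last target. There are 200 camera calls.

## Working session

There is one attempt and no reset: what is moved stays moved. The work goes in short steps, each a Python script; the robot and the scene stay as the last script left them, time stands still between calls to the robot, and variables do not carry over. Pictures are saved under pics/ and viewed, at most 10 in all, crops included, and the job is handed in when it is done.

```bash
mkdir -p pics && python3 - <<'E'
from plant import robot
import cv2, numpy as np, pickle
F={n:robot.grab_frame(n) for n in("top","scene")}
pickle.dump(F,open("f0.pkl","wb"))
for n in F: cv2.imwrite(f"pics/{n}0.png",F[n]["image"][:,:,::-1])
for n in F: print(n,F[n]["fx"],F[n]["R"].round(3).tolist(),F[n]["t"],(F[n]["range_z"]>0).mean())
s=robot.sense();print(s["t"],s["tcp_pos"],s["tcp_rot"],robot.nose_length)
E
```

```text
top 432.6865460402738 [[0.024, -1.0, -0.012], [-0.995, -0.023, -0.092], [0.092, 0.014, -0.996]] [0.03779999 0.54059803 0.90920354] 0.9958038330078125
scene 442.9173870203816 [[0.612, 0.791, -0.017], [0.567, -0.454, -0.688], [-0.551, 0.411, -0.726]] [-0.37802809 -0.26668255  1.34358443] 0.9960123697916666
0.1 [0.27858785 0.61429077 0.24136944] [-3.13986630e+00  2.30060632e-05  2.71581828e+00] 0.011
```

View pics/top0.png

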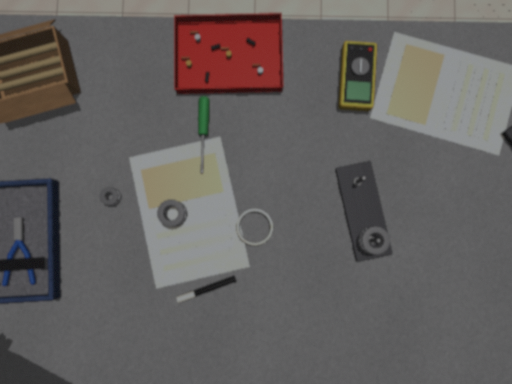

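View pics/scene0.png

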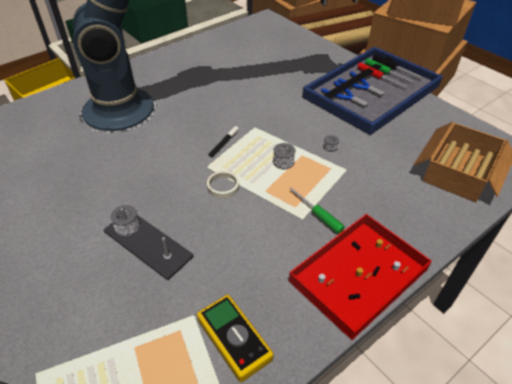

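The top view shows the large reel at about (172,213), the small reel at (111,196) and the tape at (255,227). The stand's bare post is near (359,181), with the occupied post at (374,240). The scene view agrees: the large reel is at (284,155) and the bare post at (167,247).

```bash
cat > h.py <<'E'
import numpy as np, cv2
def world(f):
    v,u=np.mgrid[0:384,0:512]; z=f["range_z"]
    c=np.stack([(u-f["cx"])/f["fx"]*z,(v-f["cy"])/f["fy"]*z,z],-1)
    return (c-f["t"])@f["R"]
def ray(f,u,v,h):   # pixel onto plane z=h
    d=f["R"].T@np.array([(u-f["cx"])/f["fx"],(v-f["cy"])/f["fy"],1]); o=-f["R"].T@f["t"]
    return o+d*(h-o[2])/d[2]
E
python3 - <<'E'
import pickle; from h import *
F=pickle.load(open("f0.pkl","rb"))
for n,pts in (("top",dict(large=(172,213),small=(111,196),onpost=(374,240),post=(359,181))),("scene",dict(large=(284,155),small=(331,143),onpost=(124,220),post=(167,247)))):
    f=F[n];W=world(f)
    for k,(u,v) in pts.items():
        r=25; S=np.zeros(f["range_z"].shape,bool); S[v-r:v+r,u-r:u+r]=1
        lo={"large":.038,"small":.022,"onpost":.05,"post":.022}[k]; hi={"onpost":.064,"post":.2}.get(k,.1)
        m=S&(W[...,2]>lo)&(W[...,2]<hi)&(f["range_z"]>0)
        N,lab,st,ce=cv2.connectedComponentsWithStats(m.astype(np.uint8))
        if N<2: print(n,k,"none");continue
        i=1+st[1:,4].argmax(); P=W[lab==i]
        c,rad=cv2.minEnclosingCircle(P[:,:2].astype(np.float32))
        print(n,k,st[i].tolist(),np.round(c,4),round(rad,4),"z",P[:,2].min().round(4),np.median(P[:,2]).round(4),P[:,2].max().round(4),"mean",P.mean(0).round(4))
# foot plate
f=F["top"];g=f["image"].max(2);m=np.zeros_like(g);m[150:270,325:400]=(g[150:270,325:400]<62)
c=max(cv2.findContours(m,0,2)[0],key=cv2.contourArea)
P=np.array([ray(f,u,v,.012)[:2] for u,v in c[:,0]],np.float32);print("plate",cv2.minAreaRect(P), ray(f,359,181,.05))
I=f["image"][:,:,::-1]
a=cv2.resize(I[150:270,325:405],None,fx=5,fy=5,interpolation=2);b=cv2.resize(I[180:250,135:195],None,fx=5,fy=5,interpolation=2)
b=cv2.copyMakeBorder(b,0,600-350,0,0,0);cv2.imwrite("pics/crop.png",np.hstack([a,b]))
E
```

```text
top large [157, 199, 27, 27, 412] [0.4949 0.2315] 0.029 z 0.0383 0.0444 0.0488 mean [0.495  0.2313 0.0444]
top small [100, 187, 18, 18, 217] [0.5285 0.3703] 0.0199 z 0.0221 0.0282 0.0333 mean [0.5287 0.3701 0.0281]
top onpost [362, 226, 28, 28, 440] [ 0.4476 -0.1978] 0.0287 z 0.0508 0.0569 0.0622 mean [ 0.4476 -0.198   0.0568]
top post [356, 176, 10, 7, 44] [ 0.5741 -0.1686] 0.0052 z 0.0228 0.0617 0.0762 mean [ 0.5727 -0.1664  0.0568]
scene large [273, 143, 23, 16, 209] [0.4954 0.2293] 0.0299 z 0.038 0.0429 0.0467 mean [0.4956 0.2291 0.0428]
scene small [324, 135, 15, 11, 104] [0.5292 0.3703] 0.0214 z 0.0221 0.0267 0.0305 mean [0.5299 0.368  0.0267]
scene onpost [110, 205, 27, 20, 319] [ 0.4465 -0.1991] 0.0294 z 0.0504 0.0552 0.0639 mean [ 0.4478 -0.1999  0.0551]
scene post [161, 237, 8, 18, 84] [ 0.5748 -0.1701] 0.0051 z 0.0223 0.0511 0.0741 mean [ 0.5757 -0.1708  0.0511]
plate ((0.5403543710708618, -0.1867387890815735), (0.14597932994365692, 0.05176263675093651), 13.203347206115723) [ 0.56930967 -0.16486426  0.05      ]
```

View pics/crop.png

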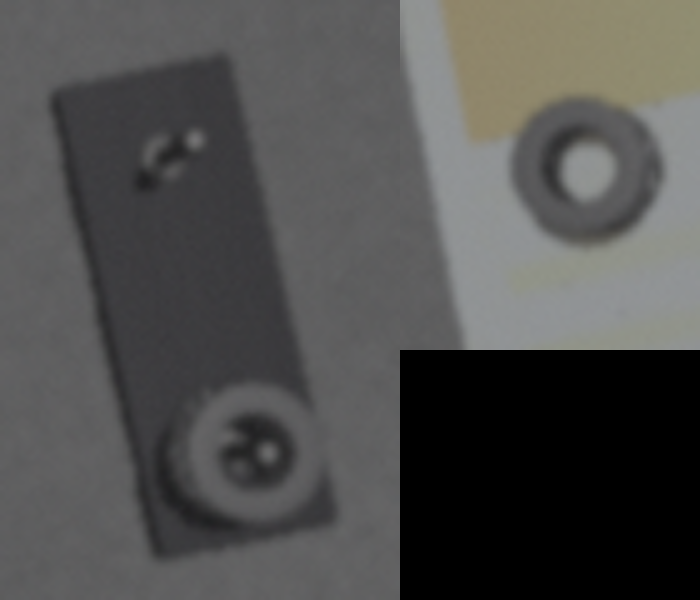

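Both views agree to about 2 mm: reel at (0.495, 0.2305), post at (0.5745, -0.1695). I'll grasp along x, which keeps the fingers away from the tape.

```bash
python3 - <<'E'
from plant import robot
import numpy as np, cv2, pickle
R=[0.495,0.2305]; P=[0.5745,-0.1695]
best=None
for y in (np.pi/2,-np.pi/2):
    q=[robot.inverse_kinematics([*p,z],[np.pi,0,y]) for p in (R,P) for z in (.017,.15)]
    if all(a is not None for a in q):
        w=max(abs(a[6]) for a in q); print(y,w)
        if best is None or w<best[0]: best=(w,y)
o=[np.pi,0,best[1]]
robot.grip(1.0)
robot.goto([*R,.15],o)
print("contact",robot.move_straight([*R,.017],vel=.08,contact_N=8))
robot.grip(0.0,strength=80)
s=robot.sense();print(s["t"],s["tcp_pos"],s["opening"],s["gripper_force"],s["wrist_force"])
robot.move_straight([*R,.15],vel=.08)
robot.sleep(.3)
s=robot.sense();print(s["t"],s["tcp_pos"],s["opening"],s["gripper_force"],s["wrist_force"])
f={n:robot.grab_frame(n) for n in("scene","top")};pickle.dump(f,open("f1.pkl","wb"))
cv2.imwrite("pics/lift.png",cv2.resize(f["scene"]["image"][50:210,190:390,::-1],None,fx=3,fy=3,interpolation=2))
E
```

```text
1.5707963267948966 0.6088477245457506
-1.5707963267948966 2.485084559436258
contact False
4.1667 [0.495135   0.23068725 0.0178933 ] 0.670530993569673 83.86430025100708 [-1.25211582 -1.19612859  7.18331555]
6.2833 [0.49493852 0.23045183 0.14984315] 0.6682311188888326 85.37762224674225 [-0.55323344  0.82564152 -2.65325039]
```

View pics/lift.png

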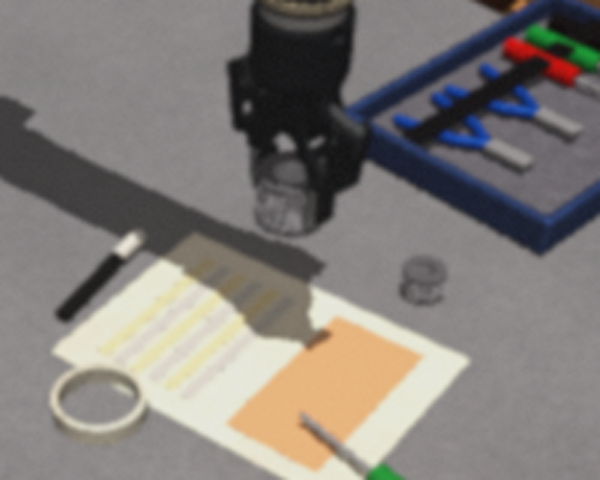

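The scene crop shows the reel held upright between the pads at crop (285,195), with the small reel undisturbed at (422,280). Next I'll carry it above the post and check its offset in the hand.

```bash
python3 - <<'E'
from plant import robot
from h import *
import pickle
robot.move_straight([.5745,-.1695,.15],vel=.12); robot.sleep(.3)
s=robot.sense();print(s["t"],s["tcp_pos"],s["tcp_rot"],s["wrist_force"],s["opening"])
f=robot.grab_frame("scene");W=world(f);pickle.dump(f,open("f2.pkl","wb"))
p=np.array([.5745,-.1695])
g=f["image"].max(2)
for z0,z1 in((.125,.135),(.135,.142),(.142,.15),(.15,.16)):
    m=(np.hypot(*(W[...,:2]-p).transpose(2,0,1))<.04)&(W[...,2]>z0)&(W[...,2]<z1)
    Q=W[m]
    if len(Q)>5:
        from scipy.optimize import least_squares
        Q=Q[np.hypot(*(Q[:,:2]-p).T)<.034]
        r=least_squares(lambda c:np.hypot(*(Q[:,:2]-c).T)-.029,p,loss="soft_l1",f_scale=.002)
        print(z0,len(Q),r.x.round(4),np.abs(r.fun).mean().round(4))
c=(f["R"]@np.array([*p,.14])+f["t"]);u,v=int(c[0]/c[2]*f["fx"]+f["cx"]),int(c[1]/c[2]*f["fy"]+f["cy"]);print(u,v)
v0,u0=max(v-70,0),max(u-80,0)
cv2.imwrite("pics/over.png",cv2.resize(f["image"][v0:v0+150,u0:u0+160,::-1],None,fx=4,fy=4,interpolation=2))
E
```

```text
10.2333 [ 0.57451012 -0.16944168  0.15002079] [ 3.14157201e+00 -2.53318416e-05  1.57088564e+00] [-0.29302175 -0.45305031 -2.58399781] 0.6698821893191796
0.125 37 [ 0.5731 -0.1685] 0.0009
0.135 42 [ 0.573  -0.1682] 0.0013
0.142 52 [ 0.5811 -0.1636] 0.0032
0.15 69 [ 0.5829 -0.1623] 0.0031
158 216
```

View pics/over.png

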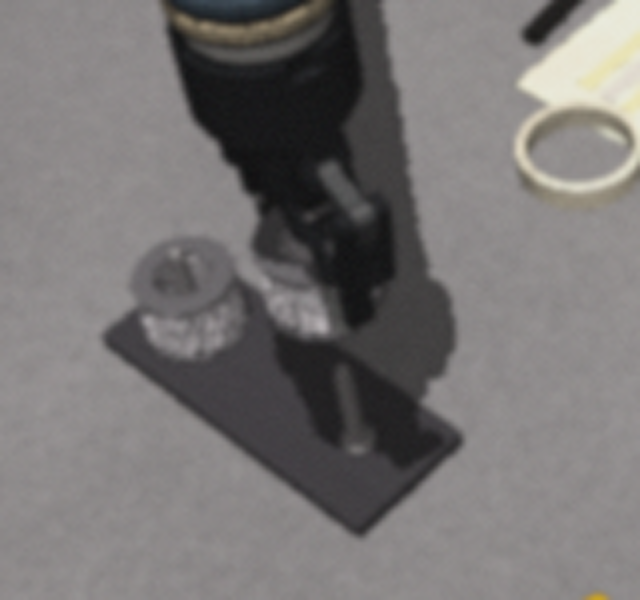

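The crop shows the reel held level over the bare post, whose base is at crop (355,445). The fitted centre is within 2 mm of the post's axis, so I'll lower it with contact guards.

```bash
python3 - <<'E'
from plant import robot
x=[.5755,-.1705]
def st(l):
    s=robot.sense();print(l,round(s["t"],2),s["tcp_pos"].round(4) if hasattr(s["tcp_pos"],"round") else s["tcp_pos"],s["wrist_force"],s["opening"]);return s
hit=robot.move_straight([*x,.042],vel=.06,contact_N=8); st(("a",hit))
if not hit:
    hit=robot.move_straight([*x,.026],vel=.02,contact_N=4); st(("b",hit))
import cv2
f=robot.grab_frame("scene")
cv2.imwrite("pics/seat.png",cv2.resize(f["image"][170:300,80:220,::-1],None,fx=4,fy=4,interpolation=2))
E
```

```text
('a', False) 12.23 [ 0.5758 -0.1706  0.0424] [ 0.25187092 -0.31962541 -3.01564518] 0.6710378772943397
('b', True) 12.84 [ 0.5754 -0.1705  0.0299] [-1.7213559  -0.22439737  4.9265273 ] 0.6699938247689728
```

View pics/seat.png

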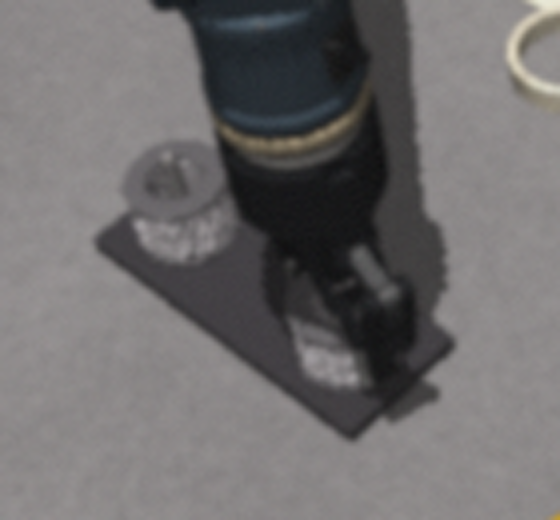

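The reel is on the plate, at crop (335,350). Contact came at a TCP height of 0.030, exactly as expected. I'll release, retreat and check.

```bash
python3 - <<'E'
from plant import robot
from h import *
robot.grip(1.0); robot.sleep(.2)
p=np.array(robot.sense()["tcp_pos"])
print(robot.move_straight([p[0],p[1],.2],vel=.1,contact_N=10))
robot.goto([.5,.1,.25],[np.pi,0,np.pi/2]); robot.sleep(.3)
f=robot.grab_frame("scene");W=world(f)
for k,q,lo,hi in(("large",(.5745,-.1695),.05,.064),("onpost",(.4475,-.1985),.05,.064),("small",(.5288,.3703),.022,.04)):
    m=(np.hypot(*(W[...,:2]-q).transpose(2,0,1))<.045)&(W[...,2]>lo)&(W[...,2]<hi);Q=W[m]
    c,r=cv2.minEnclosingCircle(Q[:,:2].astype(np.float32));print(k,len(Q),np.round(c,4),round(r,4),np.median(Q[:,2]))
s=robot.sense();print(s["t"],s["opening"],s["wrist_force"])
cv2.imwrite("pics/end.png",cv2.resize(f["image"][170:300,80:220,::-1],None,fx=4,fy=4,interpolation=2))
E
```

```text
False
large 373 [ 0.5751 -0.1716] 0.0296 0.05517793139170574
onpost 327 [ 0.4461 -0.1989] 0.0297 0.05511585101911655
small 106 [0.5297 0.3707] 0.0221 0.027257896359014572
16.8 0.9999693433921572 [-0.07535932  0.09751205  0.03947325]
```

View pics/end.png

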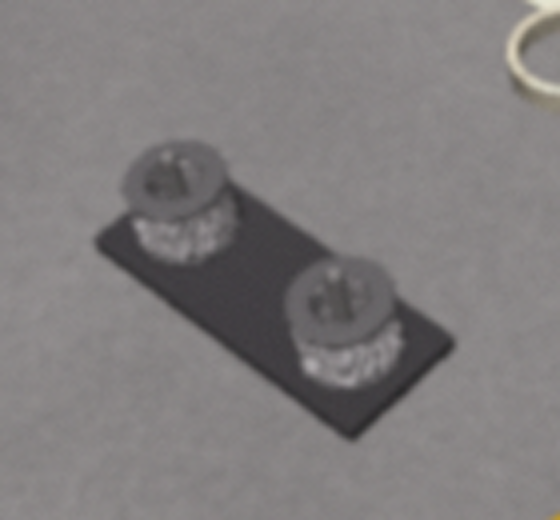

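The large reel is seated flat on the bare post at crop (343,320), level with the other reel at (180,200). Neither of the other two reels has moved.

```bash
python3 -c "
from plant import robot
print(robot.close_job())"
```

```text
the job is handed in; nothing more can be done
None
```

The large reel was lowered onto the bare post, sits flat on the foot plate and has been let go; the other two reels did not move measurably, and the job is handed in (about 17 s on the robot's clock, no verdict returned).

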